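Push a loaded kit tray over the sill into its bay, home against the stop

TASK

Put the loaded black kit tray away in the grey sheet-metal bay beside it, without carrying it: lift its leading edge onto the bay's raised sill while the other end still stands on the bench, then push it over the sill from behind. Get its trailing edge down behind the sill and push the tray, flat on the bay floor, home against the depth stop, so that it stays with the stop's plunger pressed in; feel for the stop and push firmly, with some 15 N at the hand, never pressing the stop with more than 20 N. Do not spill the tray or disturb the things lying around.

Things in the scene. Friction and masses are not known exactly. Their poses are not given: they have to be found in the camera images.
- tray: Open black plastic kit tray holding four parts, 150 long (x) by 106 wide (y) over the walls, 38 high, 0.55 to 0.8 kg loaded. Origin: centre of the underside; +x points to the leading end (nearer the bay), z up. Walls and floor 3 thick; a low divider crosses the floor at x=14. Behind the middle of the leading rim, x=17 to 68 is free for a finger where |y| is under 16.
- tray_lead (a point): Bottom outer edge of the tray's leading wall at mid-width: tray x=75, y=0, z=0.
- tray_trail (a point): Bottom outer edge of the tray's trailing wall at mid-width: tray x=-75, y=0, z=0.
- tray_lead_rim (a point): Mid-point of the axis of the leading rim, tray x=73.5, z=33. A round rolled rim 10 in diameter and 107 long tops each end wall, standing out 3.5 beyond it on both sides; pinched along the tray's x it lets the tray swing about it.
- tray_trail_rim (a point): Mid-point of the axis of the trailing rim, tray x=-73.5, z=33; same rim as at the leading end, outermost at x=-78.5.
- bay: Grey sheet-metal tray bay, screwed to the bench. Origin: at bench height, mid-width, on the inner face of its sill; +x points into the bay, z up. Floor 2 above the bench. Cheeks 36 high run from x=-8 to 184, 118 apart; at the mouth they flare out to x=-33, y=+-72. With the tray home, its trailing wall is 6 to 26 past the sill's inner face, as the stop is set. On its floor the tray drags with 3 to 8 N.
- bay_sill_top (a point): Mid-point of the crest of the sill, the raised threshold across the bay's mouth: bay x=-4, z=14. The sill is 8 thick (bay x=-8 to 0), its top rounded with radius 4, the inner face upright up to z=10.
- plunger (a joint): Tray-present plunger at mid-width of the depth stop (called stop), 33 above the bench: 0 = out, 4 mm proud of the stop's face, 0.004 = flush; yields to 0.5 to 1.5 N. The stop is an aluminium plate across the bay, 48 high, rigid, clamped by two thumbscrews with its face anywhere from 159.5 to 179.5 past the sill's inner face: its setting is not reported.
- transformer: Small transformer, 52x42x36, standing loose in the tray's rear compartment; origin under its centre.
- module_1: Small circuit board, 26x50x12, lying loose in the rear compartment; origin under its centre.
- heat_sink: Finned heat sink, 25x40x22, loose in the front compartment at its +y side; origin under its centre.
- blue_trimmer: Blue trimmer component, 24x34x14, loose in the front compartment at its -y side; origin under its centre.
- tip_tinner: Bystander: small screw-lid jar, 30 across, 22 high, on the bench beyond the bay; origin under its centre.
- block_battery: Bystander: block battery, 18x26x49, standing on the bench beyond the tray; origin under its centre.
- tape_electrical: Bystander: roll of black tape, 62 across, 19 high, lying on the bench on the robot's side of the bay; origin under its centre.
Not all that is in view belongs to the job. What is shaped like the tray but turquoise is not meant.

How it is judged:
By the outcome, as a careful person would: the job done as asked, in the order asked, and still so for the second after the job is handed in, with the robot touching nothing.
It also fails if it takes over 72 s, if anything falls off the work surface, if the arm or the gripper's body presses on something with over 40 N, if the wrist force passes 120 N, or if a joint passes its speed limit or range.

ROBOT

A 6-joint arm with a two-finger parallel gripper is mounted at the origin on a cart in front of the work surface, level with it; the furniture and walls round the work are solid. World frame = base frame: x ahead of the robot, y to its left, z up, the work surface at z = 0. Lengths are in m, angles in degrees, forces in N, time in s.
With the tool pointing down it reaches from about 0.4 to 0.825 m from the base axis. Payload 7 kg.
Tool frame: the origin (TCP) lies on the centre line of the jaws, within the pads' length; the fingertips stand 19 mm ahead of it and the grasp point (between the pads) is the TCP; z points along the fingers, y is the line along which they close (so a half turn about z gives the same grasp; the last joint's range is limited). The gripper opens to 88 mm and grips with 3 to 60 N. Pads are 19 mm wide; open, the fingers measure 130 mm over their backs; the gripper's body (78 mm by 193 mm) begins 47 mm behind the grasp point.
Start: joints at [16.507, 20.546, 0.682, 0, -70.136, -16.507], TCP at [0.675, -0, 0.246] pointing down, gripper open.
Joint ranges: [-176.03, 176.03], [-82.01, 121.73], [-58.28, 71.71], [-173.87, 95.51], [-174.79, -0.11], [-173.66, 173.66]. Speed limits (degrees/s): [136.94, 136.94, 172.46, 180, 180, 180].

INTERFACE

Orientations are given as [roll, pitch, yaw] about the fixed x, y, z axes, in that order (R = Rz(yaw) Ry(pitch) Rx(roll)).
In Python, from plant import * gives the robot as it stands. The module is installed in compiled form; this text tells all that it offers.
- The arm moves only by the tool play_rows, never from a script. Its argument "deltas" is a list of rows, each a list of 6 numbers: the shift along the world's x, y, z scaled (see below), then the turn, a rotation vector about the world's x, y, z scaled (see below). A call has 1 to 10 rows; each row shifts and turns the commanded pose from where the row before left it; what a row does not reach is not made up. The controller multiplies each number of a shift by 800 mm and each number of a turn by 180 degrees. A row lasts 1/10 s, in which the tool goes at most 50 mm and 8.59 degrees, less where a joint would pass 70% of its speed; a pose out of reach is approached as far as the arm can. A call with a number of a shift or a turn outside -1 to 1 is refused whole. A call with a gripper value outside its range is refused whole. "gripper" is the gripper command: -1 is shut, 1 is fully open, values between are in proportion, set as the call begins (left out, the last holds). The fingers move at their own pace and stop on an object; the grip force is fixed at half the most. Time passes only in rows, so rows that do not move let the fingers close. It gives the time, the measured TCP pose, the force, the opening and the grip force at its end, in the units of the state.
- get_obs(): the state, without advancing time (a new reading comes with each control period).
- snapshot(name): name is "scene" or "side" or "wrist"; returns (picture, depth): 480x640x3 uint8, blue, green, red; 480x640 float32, m along the optical axis (not along the pixel's ray), 0 where there is no reading.
- camera_model(name): a dict with "fx", "fy", "cx", "cy" (pixels), "k1" (the pictures are not rectified: a ray, as slopes to the right and down, at radius r is drawn at 1 + k1 r^2 times it, then the intrinsics apply), "world_to_cam" (4x4, takes a point from world to camera coordinates). Camera axes: x right, y down, z forward; pixel columns grow to the right and rows downward; lengths in m; the calibration is good to about 2 mm. A picture is of the moment at which its call begins: read the wrist's pose just before it. camera_model takes no time and is no camera call; for the wrist camera it gives the pose at the moment of the call.
- close_job(): hands the job in; it is judged then, once.
The state is a dict: "clock": time; "joint_pos": joint angles; "qvel": joint speeds; "tau": joint torques, N m; "tool_pos": TCP position; "orientation": TCP orientation; "force": force on the tool from outside, world axes, zero at the start; "moment": the same for the moment, N m; "opening": finger opening in m; "gripper_force": force on a finger pad.
Only numpy, scipy, OpenCV 4.12 (cv2) and the standard library are available. Lean on these libraries where they do the work, as an engineer would, in place of code of your own. Each camera call takes 0.05 s, during which the arm holds its last target. There are 200 camera calls.

## Working session

There is one attempt and no reset: what is moved stays moved. The work goes in short steps, Python scripts to look and compute and a tool call to move; the robot and the scene stay as the last step left them, time stands still between calls to the robot, and variables do not carry over. Pictures are saved under pics/ and viewed, at most 10 in all, crops included, and the job is handed in when it is done.

Besides the shell and the picture viewer there is one more tool, called as name(argument=value, ...), one argument or row to a line, values as JSON. play_rows: Moves the arm, as the interface text tells. Its arguments: {"type":"object","properties":{"deltas":{"type":"array","items":{"type":"array","items":{"type":"number","minimum":-1,"maximum":1}}},"gripper":{"type":"number"}},"required":["deltas"]}

```bash
mkdir -p pics
cat > h.py <<'E'
from plant import *
import numpy as np, cv2
def ray(cam,u,v):
    m=cam; x=(u-m["cx"])/m["fx"]; y=(v-m["cy"])/m["fy"]; a,b=x,y
    for _ in range(10):
        s=1+m["k1"]*(a*a+b*b); a,b=x/s,y/s
    T=np.linalg.inv(np.array(m["world_to_cam"])); d=T[:3,:3]@np.array([a,b,1]); return T[:3,3],d
def onplane(cam,u,v,z):
    o,d=ray(cam,u,v); return o+d*(z-o[2])/d[2]
def cloud(cam,dep):
    v,u=np.mgrid[0:480,0:640]; x=(u-cam["cx"])/cam["fx"]; y=(v-cam["cy"])/cam["fy"]; a,b=x,y
    for _ in range(10):
        s=1+cam["k1"]*(a*a+b*b); a,b=x/s,y/s
    T=np.linalg.inv(np.array(cam["world_to_cam"])); P=np.stack([a*dep,b*dep,dep],-1)@T[:3,:3].T+T[:3,3]
    return P
E
python3 - <<'E'
from h import *
for n in("scene","side"):
    m=camera_model(n);p,d=snapshot(n);cv2.imwrite(f"pics/{n}0.png",p);np.savez(f"{n}0.npz",p=p,d=d)
    print(n,{k:m[k] for k in("fx","cx","cy","k1")},np.linalg.inv(m["world_to_cam"]).round(3).tolist())
print(get_obs())
E
```

```text
scene {'fx': 468.53893878288414, 'cx': 316.77039114457455, 'cy': 240.11547551925375, 'k1': -0.1215606122698915} [[0.773, -0.38, 0.508, 0.096], [-0.634, -0.489, 0.599, -0.713], [0.021, -0.785, -0.619, 0.637], [0.0, 0.0, 0.0, 1.0]]
side {'fx': 523.1524251107368, 'cx': 334.86482840814466, 'cy': 237.88810078389736, 'k1': -0.15860139853276992} [[-0.893, -0.27, 0.359, 0.211], [-0.449, 0.497, -0.743, 0.534], [0.022, -0.825, -0.565, 0.596], [0.0, 0.0, 0.0, 1.0]]
{'clock': 0.1, 'joint_pos': array([ 1.65075634e+01,  2.05857618e+01,  6.40889463e-01, -1.69016042e-02,
       -7.01352520e+01, -1.65072842e+01]), 'qvel': array([ 0.04538424, -0.04430072,  0.0704154 ,  0.00319565,  0.00547123,
        0.02330093]), 'tau': array([-1.42273191e-03, -5.84165347e+01,  2.93752134e+01,  7.01551259e+00,
        1.01412315e-02, -6.66964229e-05]), 'tool_pos': array([ 6.74610900e-01, -1.58003734e-05,  2.44750871e-01]), 'orientation': array([ 1.79918663e+02, -7.53349509e-03, -9.00054697e+01]), 'force': array([ 0.38505753, -0.2971211 ,  0.11243553]), 'moment': array([-0.04407619,  0.05064644,  0.02335423]), 'gripper_force': 0.0, 'opening': 0.08741179582663396}
```

View pics/scene0.png

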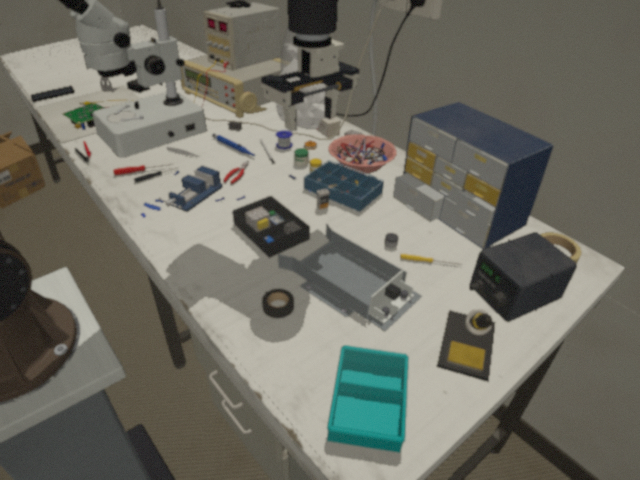

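View pics/side0.png

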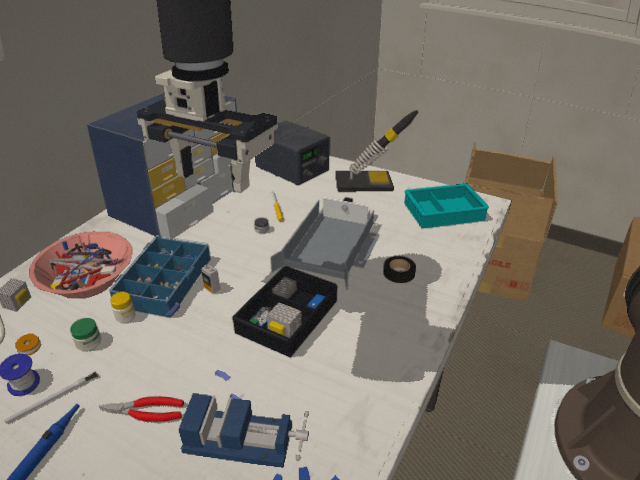

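Scene picture: the black loaded tray is at about (271,224), the grey bay at (350,275) and the turquoise decoy at (370,395). In the side view the tray is at (286,310), the bay at (328,238), and the battery at (210,278) beyond the tray. The other tray-shaped candidates are the turquoise tray and the blue compartment box (343,186). Only the black one holds four parts and stands at the bay's mouth.

Run:
```python
from h import *
out=np.full((520,720,3),60,np.uint8); hm=np.full((520,720),-1.)
S=1500 # px/m ; x 0.45..0.80 -> rows up, y 
import itertools
pts=[]
for n in("scene","side"):
    z=np.load(n+"0.npz");m=camera_model(n);P=cloud(m,z["d"]);ok=(z["d"]>0)
    sel=ok&(abs(P[...,0]-.62)<.17)&(abs(P[...,1]+.02)<.24)&(P[...,2]<.08)
    b=sel&(abs(P[...,2])<.004); print(n,"bench z med",np.median(P[...,2][b]))
    q=P[sel];c=z["p"][sel]
    pts.append((q,c))
    hsv=cv2.cvtColor(z["p"],cv2.COLOR_BGR2HSV)[sel]
    dark=(c.max(1)<70)
    # tray top
    t=dark&(q[:,2]>.03)&(q[:,2]<.045)
    np.savez(n+"_c.npz",q=q,c=c)
    (r)=cv2.minAreaRect((q[t][:,:2]*1000).astype(np.float32)); print(n,"dark top rect",r,t.sum())
for (q,c) in pts:
    u=((.22-q[:,1])*S).astype(int);v=((.80-q[:,0])*S).astype(int)
    o=np.argsort(q[:,2])
    for i in o:
        if 0<=u[i]<720 and 0<=v[i]<520 and q[i,2]>hm[v[i],u[i]]-.002:
            hm[v[i]:v[i]+3,u[i]:u[i]+3]=q[i,2]; col=c[i]
            out[v[i]:v[i]+3,u[i]:u[i]+3]=col
h8=cv2.applyColorMap(np.clip(hm*1000*5,0,255).astype(np.uint8),cv2.COLORMAP_JET)
cv2.imwrite("pics/top.png",np.vstack([cv2.resize(out,(420,300)),cv2.resize(h8,(420,300))]))
```

```text
scene bench z med 0.0006153122560976776
scene dark top rect ((633.8117065429688, 71.57453155517578), (287.94769287109375, 314.78497314453125), 3.7481765747070312) 670
side bench z med -0.0004343833525088936
side dark top rect ((630.4695434570312, -19.920928955078125), (474.22625732421875, 309.43365478515625), 88.9668197631836) 1461
```

View pics/top.png

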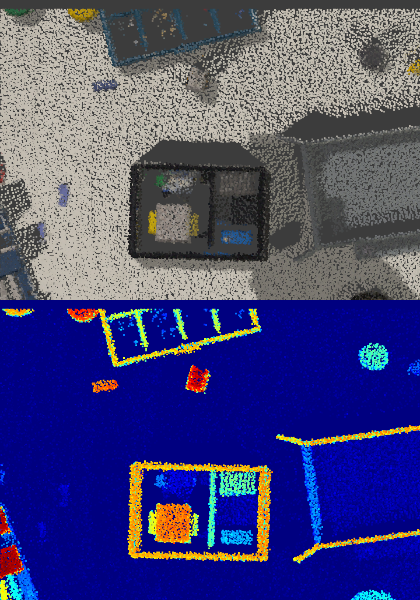

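Run:
```python
from h import *
from scipy.spatial import cKDTree
for n in("scene","side","both"):
    if n=="both": q=np.vstack([np.load(k+"_c.npz")["q"] for k in("scene","side")])
    else: q=np.load(n+"_c.npz")["q"]
    u=(.22-q[:,1])*1500*.5833; v=(.80-q[:,0])*1500*.5833+0; z=q[:,2]
    t=(u>122)&(u<278)&(v>155)&(v<265)&(z>.033)&(z<.043)
    # exclude transformer interior
    t&=~((u>143)&(u<256)&(v>172)&(v<252))
    r=cv2.minAreaRect((q[t][:,:2]*1000).astype(np.float32)); print(n,"tray",np.round(r[0],1),np.round(r[1],1),round(r[2],2),"ztop",np.percentile(z[t],95).round(4))
    for nm,vr in(("far",(120,150)),("near",(230,255))):
        s=(u>322)&(u<419)&(v>vr[0])&(v<vr[1])&(z>.028)&(z<.040)
        p=np.polyfit(q[s][:,1],q[s][:,0],1);w=abs(np.polyval(p,q[s][:,1])-q[s][:,0])<.004
        p=np.polyfit(q[s][:,1][w],q[s][:,0][w],1);print(nm,s.sum(),p.round(4),np.degrees(np.arctan(-p[0])).round(2))
    s=(u>300)&(u<330)&(v>150)&(v<240)&(z>.009)&(z<.017)
    p=np.polyfit(q[s][:,0],q[s][:,1],1);w=abs(np.polyval(p,q[s][:,0])-q[s][:,1])<.006;p=np.polyfit(q[s][:,0][w],q[s][:,1][w],1);print("sill y=f(x)",s.sum(),p.round(4),np.degrees(np.arctan(p[0])).round(2),z[s].max())
# stop: larger region
P=[]
for n in("scene","side"):
    Z=np.load(n+"0.npz");c=cloud(camera_model(n),Z["d"]);P.append(c[(Z["d"]>0)])
P=np.vstack(P);s=(P[:,2]>.042)&(P[:,2]<.056)&(abs(P[:,0]-.66)<.09)&(P[:,1]<-.2)&(P[:,1]>-.42)
print("stop pts",s.sum(),np.round(P[s].min(0),3),P[s].max(0).round(3))
np.save("stop.npy",P[s])
for k in np.arange(.58,.74,.01):
    w=s&(abs(P[:,0]-k)<.005)
    if w.sum()>3: print(round(k,2),w.sum(),np.percentile(P[w][:,1],[5,50,95]).round(4))
```

```text
scene tray [555.1 -10.3] [157.5 111.1] 88.13 ztop 0.0391
far 196 [-0.1451  0.615 ] 8.26
near 196 [-0.1399  0.4949] 7.96
sill y=f(x) 128 [ 0.1376 -0.2185] 7.83 0.016404713392634274
side tray [556.2  -5.9] [158.6 111.1] 88.19 ztop 0.0382
far 126 [-0.1407  0.618 ] 8.01
near 102 [-0.1437  0.4963] 8.18
sill y=f(x) 210 [ 0.1395 -0.2152] 7.94 0.01587300090266064
both tray [555.6  -7.8] [162.5 112. ] 88.08 ztop 0.0386
far 322 [-0.1425  0.6164] 8.11
near 298 [-0.1395  0.4957] 7.94
sill y=f(x) 338 [ 0.1299 -0.2113] 7.4 0.016404713392634274
stop pts 355 [ 0.57  -0.345  0.042] [ 0.651 -0.306  0.051]
0.58 28 [-0.3247 -0.3229 -0.3196]
0.59 34 [-0.3314 -0.3221 -0.3181]
0.6 101 [-0.3435 -0.3309 -0.3169]
0.61 86 [-0.3431 -0.3282 -0.316 ]
0.62 25 [-0.3189 -0.3172 -0.3133]
0.63 25 [-0.3176 -0.3149 -0.3125]
0.64 28 [-0.316  -0.3145 -0.31  ]
0.65 13 [-0.3147 -0.3126 -0.3095]
```

Candidates: black tray (map centre x=0.556, y=-0.008, yaw about -92°), turquoise tray, blue box. The black one fits in size (157×111 over the rims, 38 high) and position.
- **Bay:** yaw about -82°, crest at (0.575,-0.138), cheeks 119 apart, stop about 175 deep.

I'll move above the leading rim, turning the jaws along the tray's x.

play_rows(
  deltas=[
    [-0.015,-0.01,-0.014,0,0,-0.0464],
    [-0.015,-0.01,-0.014,0,0,-0.0464],
    [-0.015,-0.01,-0.014,0,0,-0.0464],
    [-0.015,-0.01,-0.014,0,0,-0.0464],
    [-0.015,-0.01,-0.014,0,0,-0.0464],
    [-0.015,-0.01,-0.014,0,0,-0.0464],
    [-0.015,-0.01,-0.014,0,0,-0.0464],
    [-0.015,-0.01,-0.014,0,0,-0.0464],
    [-0.015,-0.01,-0.014,0,0,-0.0464],
    [-0.015,-0.01,-0.014,0,0,-0.0464],
  ],
  gripper=0,
)

```text
clock: 1.1
tool_pos: [0.5542, -0.0804, 0.1329]
orientation: [180.0, -0.0, -173.9]
force: [-0.3, -1.3, -1.0]
opening: 0.044
gripper_force: 0.0
```

play_rows(
  deltas=[
    [0,0,0,0,0,-0.0464],
    [0,0,0,0,0,0],
    [0,0,0,0,0,0],
  ],
)

```text
clock: 1.4
tool_pos: [0.5552, -0.08, 0.1336]
orientation: [-180.0, 0.0, 178.4]
force: [-0.1, 0.7, -0.1]
opening: 0.0437
gripper_force: 0.0
```

Run:
```python
from h import *
o=get_obs();m=camera_model("wrist");p,d=snapshot("wrist");cv2.imwrite("pics/w1.png",p);np.savez("w1.npz",p=p,d=d)
print(o["tool_pos"],o["orientation"],o["joint_pos"],o["opening"],o["force"])
P=cloud(m,d);ok=(d>0);q=P[ok]
t=(q[:,2]>.030)&(q[:,2]<.043)&(abs(q[:,0]-.555)<.065)&(q[:,1]>-.1)&(q[:,1]<-.068)
print(t.sum(),np.percentile(q[t],[2,50,98],axis=0).round(4))
for k in np.arange(.5,.62,.01):
    w=t&(abs(q[:,0]-k)<.005)
    if w.sum()>5:print(round(k,3),w.sum(),np.percentile(q[w][:,1],[3,50,97]).round(4))
```

```text
[ 0.5551988  -0.07999047  0.13363239] [-1.79998213e+02  1.01209295e-02  1.78378358e+02] [ 1.17988676e+01  1.56050317e+01 -2.24175603e+01  5.18882877e-03
 -5.19679783e+01 -1.03423707e+02] 0.04370574983487926 [-0.14924519  0.65231173 -0.08205205]
1866 [[ 0.5025 -0.0856  0.035 ]
 [ 0.54   -0.0802  0.0386]
 [ 0.5884 -0.0706  0.0404]]
0.5 125 [-0.082  -0.0752 -0.0686]
0.51 264 [-0.0842 -0.0788 -0.0693]
0.52 220 [-0.0846 -0.0798 -0.075 ]
0.53 218 [-0.0849 -0.0801 -0.0752]
0.54 209 [-0.0853 -0.0804 -0.0755]
0.55 208 [-0.0856 -0.0807 -0.0757]
0.56 187 [-0.0853 -0.0809 -0.076 ]
0.57 171 [-0.0856 -0.0813 -0.077 ]
0.58 169 [-0.0859 -0.0816 -0.0772]
0.59 95 [-0.0862 -0.0818 -0.0774]
```

View pics/w1.png

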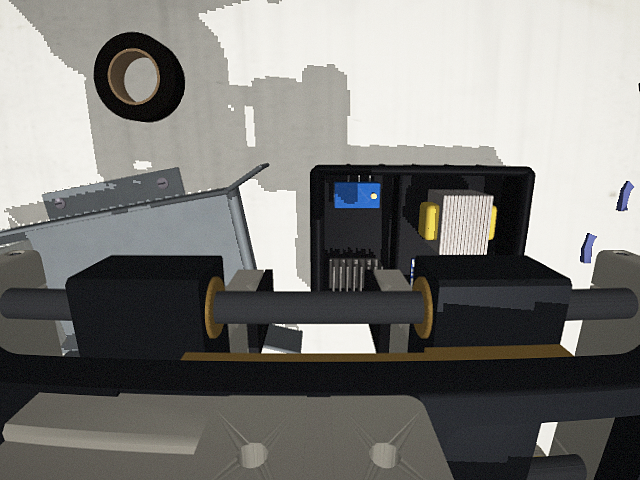

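The wrist picture shows the tray at (420,225), the trimmer at (357,195), the heat sink at (355,270), and the fingers straddling the leading rim (column ~315). Depth puts the rim at y=-0.081, against the TCP at -0.080. I'll lower and pinch.

play_rows(
  deltas=[
    [0,0,-0.03,0,0,0],
    [0,0,-0.03,0,0,0],
    [0,0,-0.03,0,0,0],
    [0,0,-0.02,0,0,0],
    [0,0,-0.015,0,0,0],
    [0,0,0,0,0,0],
  ],
)

```text
clock: 2.05
tool_pos: [0.5543, -0.08, 0.0321]
orientation: [-180.0, -0.1, 178.2]
force: [0.6, -0.3, -0.3]
opening: 0.0439
gripper_force: 0.0
```

play_rows(
  deltas=[
    [0,0,0,0,0,0],
    [0,0,0,0,0,0],
    [0,0,0,0,0,0],
    [0,0,0,0,0,0],
    [0,0,0,0,0,0],
    [0,0,0,0,0,0],
  ],
  gripper=-1,
)

```text
clock: 2.65
tool_pos: [0.5552, -0.0802, 0.0341]
orientation: [-180.0, 0.0, 178.1]
force: [-0.3, -1.3, 4.2]
opening: 0.009
gripper_force: 30.0
```

play_rows(
  deltas=[
    [0,0,0.008,0,0,0],
    [0,0,0.008,0,0,0],
    [0,0,0.008,0,0,0],
    [0,0,0.006,0,0,0],
    [0,0,0,0,0,0],
  ],
)

```text
clock: 3.15
tool_pos: [0.5552, -0.0801, 0.0584]
orientation: [-180.0, 0.1, 178.1]
force: [0.2, -1.7, -3.7]
opening: 0.0087
gripper_force: 30.0
```

play_rows(
  deltas=[
    [0.004,-0.004,0,0,0,0.008],
    [0.004,-0.006,0,0,0,0.008],
    [0.004,-0.008,0,0,0,0.008],
    [0.004,-0.008,0,0,0,0.008],
    [0.004,-0.008,0,0,0,0.008],
    [0.003,-0.008,0,0,0,0.008],
    [0.002,-0.008,0,0,0,0.007],
    [0,0,0,0,0,0],
  ],
)

```text
clock: 3.95
tool_pos: [0.5751, -0.1208, 0.0574]
orientation: [-180.0, -0.0, -172.0]
force: [0.4, -2.2, -3.4]
opening: 0.0091
gripper_force: 30.0
```

```bash
cat > tray.py <<'E'
from h import *
import sys
# dark tray points from scene+side clouds; in bay coords (mm)
B=np.array([.576,-.1416]);b=np.array([.14,-.99]);n=np.array([.99,.14])
tag=sys.argv[1]
for c in("scene","side"):
    m=camera_model(c);p,d=snapshot(c);cv2.imwrite(f"pics/{c}_{tag}.png",p);np.savez(f"{c}_{tag}.npz",p=p,d=d)
    P=cloud(m,d);bx=(P[...,:2]-B)@b*1e3;by=(P[...,:2]-B)@n*1e3;z=P[...,2]*1e3
    dark=(p.max(2)<55)&(d>0)&(abs(by)<75)&(bx>-240)&(bx<170)
    r=dark&(z>24)&(z<75)
    # trailing rim band, leading rim band: per-by-bin extremes
    for lab,lo,hi in(("R",-60,-25),("M",-25,25),("L",25,60)):
        w=r&(by>lo)&(by<hi)
        if w.sum()>20:
            x=bx[w];k=np.percentile(x,2);e=w&(bx<k+11);print(c,lab,"bx2%",k.round(1),"z",np.percentile(z[e],95).round(1),"by ext",by[w].min().round(1),by[w].max().round(1))
o=get_obs();tp=o["tool_pos"];print("tool bay",((tp[:2]-B)@b*1e3).round(1),((tp[:2]-B)@n*1e3).round(1),tp.round(4),o["orientation"].round(1),o["force"].round(1))
E
python3 tray.py a
```

```text
scene R bx2% -162.0 z 37.8 by ext -55.9 -25.0
scene M bx2% -163.6 z 35.7 by ext -24.9 24.4
scene L bx2% -164.3 z 36.7 by ext 26.1 52.9
side R bx2% -170.9 z 37.9 by ext -52.9 -25.0
side M bx2% -172.0 z 37.6 by ext -25.0 25.0
side L bx2% -171.3 z 37.8 by ext 25.1 55.5
tool bay -21.2 1.9 [ 0.5749 -0.1203  0.0575] [-180.   -0. -172.] [ 0.9 -2.1 -3.9]
```

View pics/side_a.png

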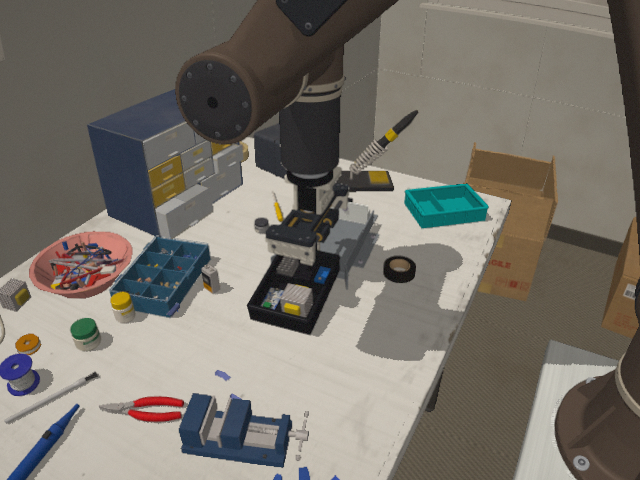

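The side picture shows the tray held by its leading rim with its trailing end on the bench at (280,315), and the parts inside. It is now square to the bay and centred. I'll advance over the sill.

play_rows(
  deltas=[
    [0.001,-0.006,0,0,0,0],
    [0.001,-0.008,0,0,0,0],
    [0.001,-0.008,0,0,0,0],
    [0.001,-0.008,0,0,0,0],
    [0.001,-0.007,0,0,0,0],
    [0,0,0,0,0,0],
  ],
)

```text
clock: 4.65
tool_pos: [0.5792, -0.1507, 0.0576]
orientation: [-180.0, 0.0, -172.0]
force: [0.4, -1.5, -4.3]
opening: 0.0091
gripper_force: 30.0
```

play_rows(
  deltas=[
    [0,0,-0.004,0,0,0],
    [0,0,-0.004,0,0,0],
    [0,0,-0.002,0,0,0],
    [0,0,0,0,0,0],
  ],
)

```text
clock: 5.05
tool_pos: [0.5792, -0.1498, 0.0502]
orientation: [-180.0, 0.0, -171.9]
force: [-1.1, -3.5, 3.4]
opening: 0.0088
gripper_force: 30.0
```

The tray rests on the sill: Fz went from -4 to +3 N, and the rim height agrees with 49 mm. I'll release, rise, and go behind the tray.

play_rows(
  deltas=[
    [0,0,0,0,0,0],
    [0,0,0,0,0,0],
    [0,0,0,0,0,0],
    [0,0,0,0,0,0],
    [0,0,0.02,0,0,0],
    [0,0,0.04,0,0,0],
    [0,0,0.04,0,0,0],
    [0,0,0.03,0,0,0],
  ],
  gripper=0,
)

```text
clock: 5.85
tool_pos: [0.5795, -0.1496, 0.1555]
orientation: [-180.0, 0.1, -172.0]
force: [0.4, 0.0, -0.3]
opening: 0.0441
gripper_force: 0.0
```

play_rows(
  deltas=[
    [-0.0035,0.023,0,0,0,0.0475],
    [-0.0035,0.023,0,0,0,0.0475],
    [-0.0035,0.023,0,0,0,0.0475],
    [-0.0035,0.023,0,0,0,0.0475],
    [-0.0035,0.023,0,0,0,0.0475],
    [-0.0035,0.023,0,0,0,0.0475],
    [-0.0035,0.023,0,0,0,0.0475],
    [-0.0035,0.023,0,0,0,0.0475],
    [-0.0035,0.023,0,0,0,0.0475],
    [-0.0035,0.023,0,0,0,0.0475],
  ],
  gripper=-1,
)

```text
clock: 6.85
tool_pos: [0.5508, 0.0352, 0.1535]
orientation: [-180.0, 0.0, -86.1]
force: [0.2, 0.3, 0.6]
opening: 0.0004
gripper_force: 0.0
```

play_rows(
  deltas=[
    [0,0,0,0,0,0.025],
    [0,0,0,0,0,0],
  ],
)

```text
clock: 7.05
tool_pos: [0.5509, 0.035, 0.1536]
orientation: [-180.0, 0.0, -81.8]
force: [0.1, -0.4, 0.3]
opening: 0.0005
gripper_force: 0.0
```

```bash
python3 tray.py b
```

```text
scene R bx2% -134.7 z 37.8 by ext -56.3 -25.1
scene M bx2% -135.6 z 37.3 by ext -25.0 24.9
scene L bx2% -135.0 z 36.5 by ext 25.3 53.5
side R bx2% -142.6 z 38.3 by ext -53.4 -25.2
side M bx2% -143.3 z 38.0 by ext -24.8 24.9
side L bx2% -142.8 z 38.2 by ext 25.0 59.8
tool bay -177.8 -0.2 [0.5509 0.0344 0.1535] [180.    0.  -82.1] [-0.5 -0.1  0.7]
```

View pics/scene_b.png

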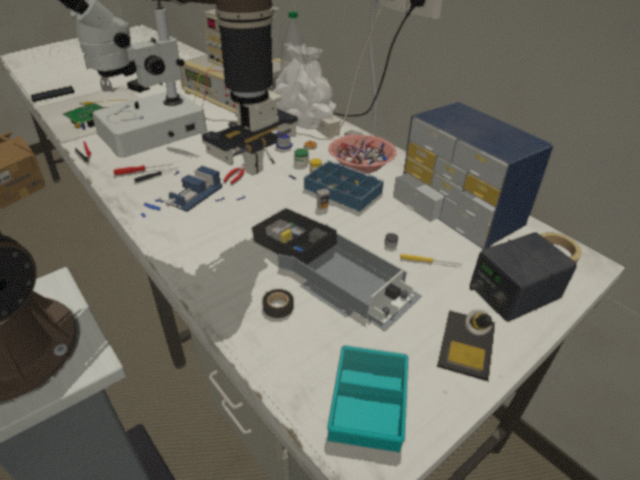

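The scene picture shows the tray's leading edge over the sill at (325,245), its trailing end on the bench at (258,235), and the bystanders untouched. I'll lower behind the trailing rim and push.

play_rows(
  deltas=[
    [0,0,-0.03,0,0,0],
    [0,0,-0.04,0,0,0],
    [0,0,-0.04,0,0,0],
    [0,0,-0.02,0,0,0],
    [0,0,-0.01,0,0,0],
    [0,0,0,0,0,0],
  ],
)

```text
clock: 7.75
tool_pos: [0.5506, 0.0339, 0.0407]
orientation: [179.9, -0.0, -82.1]
force: [-0.7, -0.9, -0.1]
opening: 0.0001
gripper_force: 0.0
```

play_rows(
  deltas=[
    [0.0014,-0.0099,0,0,0,0],
    [0.0014,-0.0099,0,0,0,0],
    [0.0007,-0.005,0,0,0,0],
    [0.0007,-0.005,0,0,0,0],
    [0.0007,-0.005,0,0,0,0],
    [0.0007,-0.005,0,0,0,0],
    [0.0007,-0.005,0,0,0,0],
  ],
)

```text
clock: 8.45
tool_pos: [0.5568, -0.0009, 0.0422]
orientation: [-179.9, 0.1, -82.0]
force: [-1.4, 5.1, 2.3]
opening: 0.0008
gripper_force: 2.9
```

play_rows(
  deltas=[
    [0.0009,-0.0062,0,0,0,0],
    [0.0009,-0.0062,0,0,0,0],
    [0.0009,-0.0062,0,0,0,0],
    [0.0009,-0.0062,0,0,0,0],
    [0.0009,-0.0062,0,0,0,0],
    [0.0009,-0.0062,0,0,0,0],
    [0.0009,-0.0062,0,0,0,0],
    [0.0009,-0.0062,0,0,0,0],
  ],
)

```text
clock: 9.25
tool_pos: [0.5622, -0.0406, 0.0418]
orientation: [-179.9, 0.1, -82.0]
force: [-0.7, 6.3, 0.7]
opening: 0.0003
gripper_force: 3.2
```

```bash
python3 tray.py c
```

```text
scene R bx2% -82.2 z 38.9 by ext -55.7 -25.1
scene M bx2% -84.5 z 38.1 by ext -24.9 24.9
scene L bx2% -83.8 z 36.8 by ext 25.1 53.8
side R bx2% -90.7 z 38.5 by ext -59.0 -25.1
side M bx2% -112.1 z 65.5 by ext -24.9 24.9
side L bx2% -90.7 z 38.1 by ext 25.5 54.2
tool bay -101.3 0.4 [ 0.5622 -0.0412  0.0418] [-179.9    0.   -82. ] [ 0.3  1.2 -0.6]
```

play_rows(
  deltas=[
    [0.0005,-0.0037,0,0,0,0],
    [0.0005,-0.0037,0,0,0,0],
    [0.0005,-0.0037,0,0,0,0],
    [0.0005,-0.0037,0,0,0,0],
    [0.0005,-0.0037,0,0,0,0],
    [0.0005,-0.0037,0,0,0,0],
    [0.0005,-0.0037,0,0,0,0],
    [0.0005,-0.0037,0,0,0,0],
    [0.0005,-0.0037,0,0,0,0],
    [0.0005,-0.0037,0,0,0,0],
  ],
)

```text
clock: 10.35
tool_pos: [0.5668, -0.0691, 0.0425]
orientation: [-179.8, 0.1, -81.9]
force: [-2.5, 13.8, 7.2]
opening: 0.0004
gripper_force: 7.1
```

play_rows(
  deltas=[
    [0.0005,-0.0037,0,0,0,0],
    [0.0005,-0.0037,0,0,0,0],
    [0.0005,-0.0037,0,0,0,0],
    [0.0005,-0.0037,0,0,0,0],
    [0.0005,-0.0037,0,0,0,0],
    [0.0005,-0.0037,0,0,0,0],
    [0.0005,-0.0037,0,0,0,0],
    [0.0005,-0.0037,0,0,0,0],
    [0.0005,-0.0037,0,0,0,0],
    [0.0005,-0.0037,0,0,0,0],
  ],
)

```text
clock: 11.35
tool_pos: [0.5697, -0.1004, 0.0418]
orientation: [180.0, -0.0, -81.9]
force: [-1.3, 6.1, 2.9]
opening: 0.0005
gripper_force: 3.2
```

```bash
python3 tray.py d
```

```text
scene R bx2% -24.9 z 54.3 by ext -53.7 -25.3
scene M bx2% -27.2 z 54.3 by ext -25.0 25.0
scene L bx2% -26.2 z 53.2 by ext 25.1 56.3
side R bx2% -31.6 z 53.6 by ext -56.5 -25.4
side M bx2% -53.3 z 67.1 by ext -25.0 3.3
side L bx2% -31.0 z 51.1 by ext 27.8 58.4
tool bay -41.2 -0.7 [ 0.5696 -0.1009  0.0414] [180.  -0. -82.] [-1.1  1.5  0.6]
```

play_rows(
  deltas=[
    [0.0006,-0.0037,0,0,0,0],
    [0.0006,-0.0037,0,0,0,0],
    [0.0006,-0.0037,0,0,0,0],
    [0.0006,-0.0037,0,0,0,0],
    [0.0006,-0.0037,0,0,0,0],
    [0.0006,-0.0037,0,0,0,0],
    [0.0006,-0.0037,0,0,0,0],
    [0.0006,-0.0037,0,0,0,0],
    [0.0003,-0.0018,0,0,0,0],
    [0,0,0,0,0,0],
  ],
)

```text
clock: 12.45
tool_pos: [0.574, -0.1258, 0.0417]
orientation: [-180.0, -0.0, -82.0]
force: [-0.4, 0.8, -0.9]
opening: 0.0005
gripper_force: 0.4
```

play_rows(
  deltas=[
    [0.0003,-0.0018,0,0,0,0],
    [0.0003,-0.0018,0,0,0,0],
    [0.0003,-0.0018,0,0,0,0],
    [0.0003,-0.0018,0,0,0,0],
    [0,0,0,0,0,0],
  ],
)

```text
clock: 12.95
tool_pos: [0.5751, -0.1313, 0.0417]
orientation: [-180.0, -0.0, -82.0]
force: [0.0, 1.7, 0.2]
opening: 0.0001
gripper_force: 1.1
```

```bash
python3 tray.py e
```

```text
scene R bx2% 7.6 z 40.4 by ext -53.4 -25.1
scene M bx2% 6.4 z 40.4 by ext -24.7 25.0
scene L bx2% 6.5 z 40.9 by ext 25.1 56.2
side R bx2% -7.5 z 40.0 by ext -58.1 -25.1
side M bx2% -22.2 z 68.8 by ext -24.9 23.4
side L bx2% -1.1 z 40.4 by ext 29.0 58.2
tool bay -10.3 0.5 [ 0.5751 -0.1313  0.0417] [-180.   -0.  -82.] [-1.1  2.1 -1. ]
```

The tray is down flat behind the sill (rim top at 40 mm). Now I'll feel for the stop in small steps.

play_rows(
  deltas=[
    [0.0002,-0.0015,0,0,0,0],
    [0.0002,-0.0015,0,0,0,0],
    [0.0002,-0.0015,0,0,0,0],
    [0.0002,-0.0015,0,0,0,0],
    [0.0002,-0.0015,0,0,0,0],
    [0.0002,-0.0015,0,0,0,0],
    [0.0002,-0.0015,0,0,0,0],
    [0.0002,-0.0015,0,0,0,0],
  ],
)

```text
clock: 13.85
tool_pos: [0.5762, -0.1409, 0.0416]
orientation: [-180.0, -0.0, -82.0]
force: [-0.9, 4.7, 3.0]
opening: 0.0006
gripper_force: 2.3
```

play_rows(
  deltas=[
    [0.0001,-0.0012,0,0,0,0],
    [0.0002,-0.0012,0,0,0,0],
  ],
)

```text
clock: 14.05
tool_pos: [0.5764, -0.1428, 0.0416]
orientation: [-180.0, 0.0, -82.0]
force: [-1.0, 4.1, 1.9]
opening: 0.0003
gripper_force: 2.4
```

play_rows(
  deltas=[
    [0.0002,-0.0012,0,0,0,0],
    [0.0001,-0.0012,0,0,0,0],
  ],
)

```text
clock: 14.25
tool_pos: [0.5766, -0.1447, 0.0416]
orientation: [-180.0, 0.0, -82.0]
force: [-1.6, 4.2, 1.0]
opening: 0.0007
gripper_force: 2.4
```

play_rows(
  deltas=[
    [0.0001,-0.001,0,0,0,0],
    [0.0001,-0.001,0,0,0,0],
  ],
)

```text
clock: 14.45
tool_pos: [0.5768, -0.1463, 0.0416]
orientation: [-180.0, -0.0, -82.0]
force: [-1.1, 5.3, 2.3]
opening: 0.0005
gripper_force: 2.5
```

play_rows(
  deltas=[
    [0.0001,-0.001,0,0,0,0],
    [0.0001,-0.001,0,0,0,0],
  ],
)

```text
clock: 14.65
tool_pos: [0.5769, -0.1479, 0.0416]
orientation: [-180.0, -0.0, -82.0]
force: [-0.6, 5.0, 2.3]
opening: 0.0005
gripper_force: 2.6
```

play_rows(
  deltas=[
    [0.0002,-0.001,0,0,0,0],
  ],
)

```text
clock: 14.75
tool_pos: [0.5771, -0.1486, 0.0416]
orientation: [-180.0, 0.0, -82.0]
force: [-0.3, 6.8, 3.3]
opening: 0.0004
gripper_force: 3.0
```

play_rows(
  deltas=[
    [0.0001,-0.001,0,0,0,0],
  ],
)

```text
clock: 14.85
tool_pos: [0.5772, -0.1494, 0.0416]
orientation: [-180.0, 0.0, -82.0]
force: [-0.9, 6.2, 3.1]
opening: 0.0008
gripper_force: 3.0
```

play_rows(
  deltas=[
    [0.0001,-0.001,0,0,0,0],
  ],
)

```text
clock: 14.95
tool_pos: [0.5773, -0.1501, 0.0416]
orientation: [-180.0, 0.0, -82.0]
force: [-0.8, 6.3, 3.1]
opening: 0.0003
gripper_force: 3.1
```

play_rows(
  deltas=[
    [0.0001,-0.0008,0,0,0,0],
  ],
)

```text
clock: 15.05
tool_pos: [0.5773, -0.1508, 0.0416]
orientation: [-180.0, 0.0, -82.0]
force: [-1.3, 6.4, 2.5]
opening: 0.0008
gripper_force: 3.2
```

play_rows(
  deltas=[
    [0.0001,-0.0008,0,0,0,0],
  ],
)

```text
clock: 15.15
tool_pos: [0.5774, -0.1514, 0.0416]
orientation: [-180.0, 0.0, -82.0]
force: [-0.8, 5.9, 3.4]
opening: 0.0003
gripper_force: 3.3
```

play_rows(
  deltas=[
    [0.0001,-0.0006,0,0,0,0],
  ],
)

```text
clock: 15.25
tool_pos: [0.5775, -0.1518, 0.0416]
orientation: [-180.0, 0.0, -82.0]
force: [-0.8, 8.8, 3.6]
opening: 0.0004
gripper_force: 4.3
```

play_rows(
  deltas=[
    [0.0001,-0.0006,0,0,0,0],
  ],
)

```text
clock: 15.35
tool_pos: [0.5775, -0.1519, 0.0416]
orientation: [-180.0, 0.0, -82.0]
force: [-2.3, 11.6, 5.1]
opening: 0.0003
gripper_force: 5.8
```

play_rows(
  deltas=[
    [0.0001,-0.0006,0,0,0,0],
  ],
)

```text
clock: 15.45
tool_pos: [0.5775, -0.152, 0.0416]
orientation: [-180.0, 0.1, -82.0]
force: [-1.6, 14.9, 4.9]
opening: 0.0004
gripper_force: 7.1
```

The stop is felt firmly, at about 15 N. I'll hold briefly, back off and rise.

play_rows(
  deltas=[
    [0,-0.0001,0,0,0,0],
    [0,0,0,0,0,0],
    [0,0,0,0,0,0],
  ],
)

```text
clock: 15.75
tool_pos: [0.5775, -0.152, 0.0416]
orientation: [-180.0, 0.1, -82.0]
force: [-1.5, 11.8, 4.6]
opening: 0.0004
gripper_force: 6.1
```

play_rows(
  deltas=[
    [-0.0001,0.001,0,0,0,0],
    [-0.0003,0.002,0,0,0,0],
    [-0.001,0.007,0,0,0,0],
    [-0.0014,0.0099,0,0,0,0],
    [-0.0014,0.0099,0,0,0,0],
    [0,0,0.03,0,0,0],
    [0,0,0.05,0,0,0],
    [0,0.02,0.05,0,0,0],
    [0,0.04,0.02,0,0,0],
    [0,0.04,0,0,0,0],
  ],
)

```text
clock: 16.75
tool_pos: [0.5758, -0.0481, 0.1651]
orientation: [-179.7, -0.0, -82.0]
force: [-0.1, 0.0, -1.1]
opening: 0.0002
gripper_force: 0.0
```

```bash
python3 tray.py f
python3 - <<'E'
import cv2
a=cv2.imread("pics/scene_f.png")[190:350,230:450];b=cv2.imread("pics/side_f.png")[170:330,190:410]
cv2.imwrite("pics/fin.png",cv2.resize(cv2.vconcat([a,b]),(440*1,640))[:,:] if 0 else cv2.resize(cv2.hconcat([a,b]),(800,291),interpolation=cv2.INTER_CUBIC))
E
```

```text
scene R bx2% 26.7 z 40.4 by ext -53.6 -25.4
scene M bx2% 26.1 z 40.4 by ext -24.5 24.9
scene L bx2% 27.2 z 40.1 by ext 25.2 57.1
side R bx2% 19.9 z 39.9 by ext -57.3 -25.1
side M bx2% 19.9 z 39.8 by ext -24.9 24.3
side L bx2% 20.2 z 40.4 by ext 25.0 58.6
tool bay -94.8 12.0 [ 0.5746 -0.046   0.1627] [-179.9    0.   -81.8] [ 0.4  0.2 -0.6]
```

View pics/fin.png

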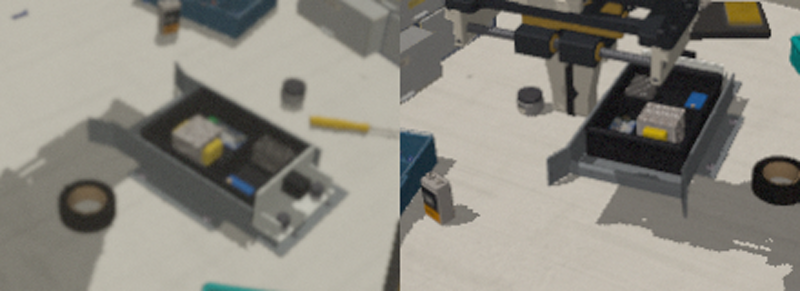

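The picture shows the tray flat in the bay at (230,150), its leading rim against the stop plate (290,185). All four parts are inside and the bystanders are in place. I'm handing in.

```bash
python3 -c "
from plant import *
print(close_job())"
```

```text
the job is handed in; nothing more can be done
None
```

The tray is flat in the bay against the depth stop, pushed home with about 15 N at the hand; all four parts are still in it, the bystanders look undisturbed, and the job was handed in at about 17 s. The plunger's position was not read out, only inferred from the push force and the final pictures.

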